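# Tidy the book and trinket box along the chest's gallery

## Task

Tidy the chest top by pushing things along the surface: first push the closed book that lies in front of the low L-shaped wooden gallery fully home into the gallery's corner, its spine flush along the long rail and its end against the short end stop. Then push the wooden trinket box flush against the same long rail and up against the end of the book, so that the two lie in line and touch. Only push them: they stay flat on the surface, neither lifted, tipped nor carried, and leave the other things standing where they are.

Things in the scene. Friction and masses are not known exactly. Their poses are not given: they have to be found in the camera images.
- gallery: Low L-shaped pine rail fixed on the surface, 30 mm high, 18 mm thick. Origin: its inside corner, at the surface. The long rail runs 500 mm from the corner along its -y (to the right from the robot), inner face in the plane x = 0, wood on the +x (far) side; the short end stop runs 100 mm along its -x, inner face in the plane y = 0, wood on the +y side.
- book: Closed hardback, blue cloth cover, lying loose, 115 mm in x by 180 mm in y by 28 mm high, about 0.4 kg. Origin: centre of its underside. +x is the spine, which starts facing the long rail, up to 0.3 rad off. Home in the corner its origin is at (-57.5, -90) mm in the gallery's frame.
- trinket_box: Shut dark wooden box, loose, 65 mm in x by 90 mm in y by 45 mm high, about 0.3 kg, brass clasp on its -x face. Origin: centre of its underside. Starts to the right of the book, its y up to 0.35 rad off the rail's line. Its 90 mm side goes along the rail: in place its origin is at (-32.5, -225) mm in the gallery's frame.
- mug: Bystander: white mug, 80 mm across without its handle, 90 mm high, left of the end stop; origin at the centre of its underside.
- candle_tin: Bystander: round aluminium candle tin, 54 mm across, 40 mm high, on the robot's side between book and trinket box; origin at the centre of its underside.
- perfume: Bystander: amber glass perfume bottle 32 x 60 mm, 92 mm high, behind the long rail; origin at the centre of its underside.
- cream_jar: Bystander: white cream jar, 60 mm across, about 50 mm high, behind the long rail; origin at the centre of its underside.
- alarm_clock: Bystander: white alarm clock 40 x 80 mm, 75 mm high, behind the long rail; origin at the centre of its underside.
- hairbrush: Bystander: wooden hairbrush lying bristles down along its x, 200 mm long, 50 mm wide, 34 mm high, to the right of the trinket box; origin under its middle.
- glasses: Bystander: open reading glasses standing on the surface, 130 mm wide, 130 mm deep, 40 mm high, left of the book; origin under the middle of the lenses, the temples towards its -x.
There are look-alikes about, which are no part of the job. Of the things shaped like the book, the blue one is meant.

How it is judged (in metres and radians):
On the way, in this order (a step that is already met when the one before it is completed fails the run):
1. the book is fully home in the gallery's corner (x of book in the frame of gallery between -0.0625 and -0.05 m and y of book in the frame of gallery between -0.095 and -0.08 m and angle between the x axis of book and the x axis of gallery, either way round below 0.04 rad and angle between book's own z axis and vertical below 0.05 rad), for 0.2 s.
2. the trinket box is flush against the long rail and against the book's end (x of trinket_box in the frame of gallery between -0.0375 and -0.025 m and y of trinket_box in the frame of book between -0.14 and -0.125 m and angle between the x axis of trinket_box and the x axis of gallery, either way round below 0.06 rad and angle between trinket_box's own z axis and vertical below 0.05 rad), for 0.2 s.
At the end, for the whole second after the job is handed in: The book lies flat in the corner, within 5 mm of the long rail and of the end stop and square to them within 0.04 rad; the trinket box stands within 5 mm of the long rail and of the book's end, square to the rail within 0.06 rad; both at rest (all of step 1 and all of step 2 and linear speed of each of book, trinket_box below 0.01 m/s); the robot touches nothing.
It fails at once if the book or the trinket box is lifted (12 mm) or tipped (0.3 rad) (height (world z) of any of book, trinket_box above 0.012 m or angle between any of book, trinket_box's own z axis and vertical above 0.3 rad).
It fails at once if a bystander is moved by more than 25 mm or knocked over (distance of any of mug, candle_tin, perfume, cream_jar, alarm_clock, hairbrush, glasses from where it was at the start of the episode above 0.025 m or angle between any of mug, candle_tin, perfume, cream_jar, alarm_clock, hairbrush, glasses's own z axis and vertical above 0.5 rad).
It also fails if it takes over 72 s, if anything falls off the work surface, if the arm or the gripper's body presses on something with over 40 N, if the wrist force passes 120 N, or if a joint passes its speed limit or range.

## Robot

A 6-joint arm with a two-finger parallel gripper is mounted at the origin on the work surface. World frame = base frame: x ahead of the robot, y to its left, z up, the work surface at z = 0. Lengths are in mm, angles in rad, forces in N, time in s.
With the tool pointing down it reaches from about 275 to 825 mm from the base axis. Payload 5.2 kg.
Tool frame: the origin (TCP) lies on the centre line of the jaws, within the pads' length; the fingertips stand arm.tips_ahead ahead of it and the grasp point (between the pads) lies 6 mm ahead of it (arm.tips_ahead is the distance from the TCP to the fingertips, in mm); z points along the fingers, y is the line along which they close (so a half turn about z gives the same grasp; the last joint's range is limited). The gripper opens to 93 mm and grips with 3 to 60 N. Pads are 15 mm wide; open, the fingers measure 128 mm over their backs; the gripper's body (75 mm by 188 mm) begins 65 mm behind the grasp point.
Start: joints at [1.066, 0.259, 1.535, -0, 1.348, -0.203], TCP at [163.46, 525.153, 243.653] pointing down, gripper open.
Joint ranges: [-3.14, 3.14], [-0.91, 2.08], [0.19, 2.58], [-1.22, 4.36], [0.22, 2.71], [-3.12, 3.12]. Speed limits (rad/s): [2.57, 2.57, 3.14, 3.14, 3.14, 3.14].

## Interface

Orientations are given as a unit quaternion [w, x, y, z].
In Python, from workcell import readout, cams, arm gives the robot as it stands. The module is installed in compiled form; this text tells all that it offers.
- The arm moves only by the tool step_arm, never from a script. Its argument "series" is a list of rows, each an object of numbers: "dx", "dy", "dz": the shift along the tool's x, y, z each as a share of 0.25 m, from -1 to 1; "rx", "ry", "rz": the turn, a rotation vector about the tool's x, y, z each as a share of 0.5 rad, from -1 to 1. A call has 1 to 12 rows; each row is the pose to reach, as a shift and turn from the pose commanded when the call began, along the tool's axes at that moment; what a row does not reach only later rows make up. A row lasts 1/10 s, in which the tool goes at most 50 mm and 8.59 degrees, less where a joint would pass 70% of its speed; a pose out of reach is approached as far as the arm can. A call with a number of a shift or a turn outside -1 to 1 is refused whole. A call with a gripper value outside its range is refused whole. "grip" is the finger opening in mm, from 0 to 93, set as the call begins (left out, the last holds). The fingers move at their own pace and stop on an object; "grip_force" is the grip in N (left out, the last holds). Time passes only in rows, so rows that repeat a pose let the fingers close. It gives the time, the measured TCP pose, the force, the opening and the grip force at its end, in the units of the state.
- readout.get_state(): the state, without advancing time (a new reading comes with each control period).
- cams.get_image(name): name is "side" or "top" or "wrist"; returns (picture, depth): 400x640x3 uint8, red, green, blue; 400x640 float32, mm along the optical axis (not along the pixel's ray), 0 where there is no reading.
- cams.camera_model(name): a dict with "fx", "fy", "cx", "cy" (pixels), "eye" and "orientation" of the camera in the world. Camera axes: x right, y up, looking along -z (the intrinsics and any distortion apply to the point x, -y, -z); pixel columns grow to the right and rows downward; lengths in mm; the calibration is good to about 2 mm. A picture is of the moment at which its call begins: read the wrist's pose just before it. camera_model takes no time and is no camera call; for the wrist camera it gives the pose at the moment of the call.
- arm.sign_off(): hands the job in; it is judged then, once.
The state is a dict: "time_s": time; "joint_positions": joint angles; "qd": joint speeds; "joint_torque": joint torques, N m; "tcp_pos": TCP position; "tcp_rot": TCP orientation; "force": force on the tool from outside, world axes, zero at the start; "moment": the same for the moment, N m; "width": finger opening in mm; "grasp_force": force on a finger pad.
Only numpy, scipy, OpenCV 4.12 (cv2) and the standard library are available. Lean on these libraries where they do the work, as an engineer would, in place of code of your own. Each camera call takes 0.05 s, during which the arm holds its last target. There are 200 camera calls.

## Working session

There is one attempt and no reset: what is moved stays moved. The work goes in short steps, Python scripts to look and compute and a tool call to move; the robot and the scene stay as the last step left them, time stands still between calls to the robot, and variables do not carry over. Pictures are saved under pics/ and viewed, at most 10 in all, crops included, and the job is handed in when it is done.

Besides the shell and the picture viewer there is one more tool, called after ">>>" as a command line: name --argument value ..., lists and objects as JSON in quotes. step_arm: Moves the arm, as the interface text tells. Its arguments: {"type":"object","properties":{"series":{"type":"array","items":{"type":"object","properties":{"dx":{"type":"number","minimum":-1,"maximum":1},"dy":{"type":"number","minimum":-1,"maximum":1},"dz":{"type":"number","minimum":-1,"maximum":1},"rx":{"type":"number","minimum":-1,"maximum":1},"ry":{"type":"number","minimum":-1,"maximum":1},"rz":{"type":"number","minimum":-1,"maximum":1}}}},"grip":{"type":"number"},"grip_force":{"type":"number"}},"required":["series"]}

```bash
mkdir -p pics; cat > h.py <<'E'
import numpy as np, cv2
from workcell import readout, cams, arm
from scipy.spatial.transform import Rotation as R
def rot(q): return R.from_quat([q[1],q[2],q[3],q[0]]).as_matrix()
def world(m,u,v,z):
    "pixel to world on plane z"
    d=rot(m["orientation"])@np.array([(u-m["cx"])/m["fx"],-(v-m["cy"])/m["fy"],-1])
    e=np.array(m["eye"]); return e+d*(z-e[2])/d[2]
E
python3 - <<'E'
from h import *
for n in ["top","side"]:
    p,d=cams.get_image(n); np.savez(n+"0.npz",p=p,d=d); cv2.imwrite(f"pics/{n}0.png",p[:,:,::-1]); print(n,cams.camera_model(n))
s=readout.get_state(); print(s["time_s"],s["tcp_pos"],s["tcp_rot"],s["force"],s["width"],arm.tips_ahead)
E
```

```text
top {'fx': 404.4235604037477, 'fy': 404.4235604037477, 'cx': 313.3383913507488, 'cy': 198.47591433491593, 'eye': array([4.08670186e+02, 3.71117917e-01, 1.06539120e+03]), 'orientation': array([ 0.71387219,  0.0352082 , -0.03809774, -0.69835195])}
side {'fx': 425.52549336895447, 'fy': 425.52549336895447, 'cx': 316.10234915309854, 'cy': 197.336566892798, 'eye': array([-228.55994907, -747.67526168,  740.15762946]), 'orientation': array([ 0.81943877,  0.43289082, -0.17644549, -0.33165137])}
0.1 [163.24275287 524.74483777 242.88842142] [-2.78049788e-04  1.50313440e-01  9.88638041e-01 -7.84687620e-04] [ 0.33420894 -0.39385718  0.36297808] 93.00399288223808 25.0
```

View pics/top0.png

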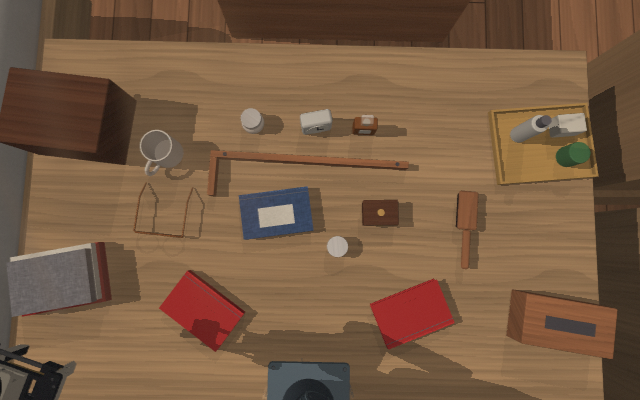

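The top view shows these candidates for the book: blue (277,213), red (203,310), red (412,313) and grey (58,280). The blue one is meant. The trinket box is the small dark box with a clasp at (381,212), not the large wooden box at (563,323) or the dark chest at (55,112). The tin is at (337,246). I'll check the choice in a close crop.

```bash
python3 - <<'E'
from h import *
p=np.load("top0.npz")["p"][140:265,200:420]
cv2.imwrite("pics/crop0.png",cv2.resize(p[:,:,::-1],None,fx=3.6,fy=3.6,interpolation=cv2.INTER_CUBIC))
E
```

```text
(no output)
```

View pics/crop0.png

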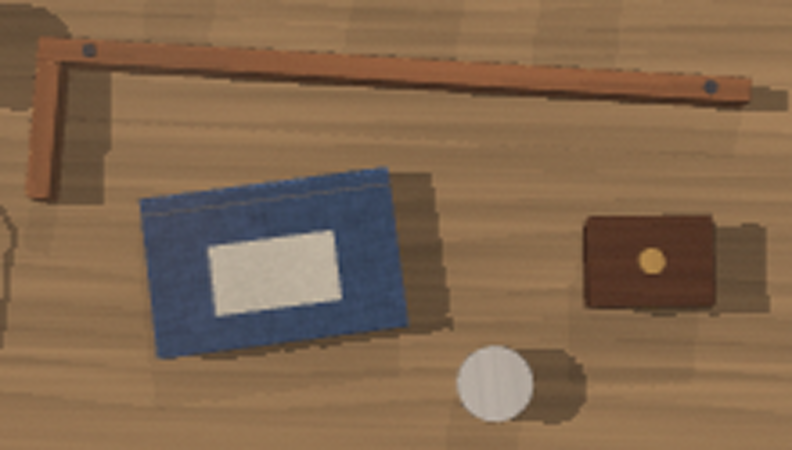

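The crop confirms the blue book, with corners at crop (140,200), (386,168), (408,326) and (160,357). The box covers (585..714, 216..308), the tin is at (495,384), and the rail's inner edge runs from (62,63) to (750,103).

```bash
cat >> h.py <<'E'
def cw(m,x,y,z,ox=200,oy=140,s=3.6): return world(m,ox+(x+.5)/s-.5,oy+(y+.5)/s-.5,z)[:2]
E
python3 - <<'E'
from h import *
m=cams.camera_model("top"); np.set_printoptions(precision=1,suppress=True)
def P(n,L,z):
    q=np.array([cw(m,x,y,z) for x,y in L]); print(n,q.tolist() and q.round(1).tolist(),"mean",q.mean(0)); return q
g=P("rail inner",[(62,62),(750,102)],15); d=g[0]-g[1]; print("gallery yaw",np.arctan2(-d[0],d[1]),np.linalg.norm(d))
s=P("stop inner",[(62,62),(54,200)],20); d=s[0]-s[1];print("yaw",np.arctan2(d[1],d[0]))
b=P("book",[(140,200),(386,168),(408,326),(160,357)],28)
for i,j in((0,1),(3,2)): d=b[i]-b[j]; print("yaw",np.arctan2(-d[0],d[1]),np.linalg.norm(d))
t=P("box",[(585,216),(714,216),(714,308),(585,308)],45)
d=t[0]-t[1]; print("yaw",np.arctan2(-d[0],d[1]))
P("tin",[(495,384)],40); P("glasses",[(0,250)],20)
# depth-based 3D cloud
D=np.load("top0.npz")["d"]; v,u=np.mgrid[0:400,0:640]; Rm=rot(m["orientation"])
c=np.stack([(u-m["cx"])/m["fx"]*D,-(v-m["cy"])/m["fy"]*D,-D],-1)@Rm.T+np.array(m["eye"])
np.save("cloud0.npy",c)
for n,(u0,u1,v0,v1),(z0,z1) in [("book",(235,320,180,245),(20,40)),("box",(355,405,195,230),(35,60)),("tin",(322,352,230,262),(30,50)),("rail",(230,405,150,172),(20,45)),("stop",(205,222,162,198),(20,45)),("brush",(450,482,185,272),(10,60)),("glasses",(130,207,180,242),(8,60)),("mug",(135,185,125,178),(50,110))]:
    q=c[v0:v1,u0:u1].reshape(-1,3); q=q[(q[:,2]>z0)&(q[:,2]<z1)]
    r=cv2.minAreaRect(q[:,:2].astype(np.float32)); print(n,len(q),np.median(q[:,2]).round(1),np.round(r[0],1),np.round(r[1],1),round(r[2],1),"ext",q[:,:2].min(0),q[:,:2].max(0))
    if n in("rail","stop"): k=0 if n=="rail" else 1; 
E
```

```text
rail inner [[622.7, 253.9], [604.4, -250.3]] mean [613.5   1.8]
gallery yaw -0.03620901616805388 504.5707558046184
stop inner [[621.6, 252.7], [520.4, 253.8]] mean [571.  253.3]
yaw -0.010595538089315445
book [[520.9, 190.4], [548.0, 14.7], [435.1, -3.5], [409.4, 171.6]] mean [478.3  93.3]
yaw 0.15288476303766596 177.6845715908983
yaw 0.1458568852169127 177.04543251016347
box [[514.7, -126.5], [516.7, -217.5], [451.9, -217.5], [450.0, -127.1]] mean [ 483.3 -172.2]
yaw 0.022235994806242065
tin [[395.7, -65.2]] mean [395.7 -65.2]
glasses [[483.4, 290.9]] mean [483.4 290.9]
book 3117 27.0 [478.8  93.8] [115.1 180.2] 8.9 ext [408.9  -3.5] [549.4 189.9]
box 908 43.8 [ 483.6 -173.9] [63.9 90.3] 1.7 ext [ 450.7 -218.7] [ 516.2 -128.6]
tin 351 39.1 [396.5 -65. ] [50.2 50.5] 1.0 ext [371.2 -90.3] [421.7 -39.8]
rail 1280 28.6 [619.4 -10.1] [455.8  19.2] 87.8 ext [ 602.1 -237.5] [637.1 217.5]
stop 250 28.5 [563.9 262. ] [19.5 86. ] 87.2 ext [520.6 252.1] [606.5 272.8]
brush 1067 32.2 [ 447.  -394.9] [ 49.8 199.8] 84.4 ext [ 347.6 -428.9] [ 545.7 -373.2]
glasses 250 31.1 [479.5 385.9] [130.1 130. ] 84.8 ext [410.2 315.6] [549.8 453.3]
mug 608 74.9 [620.4 386.3] [104.7  79.2] 3.1 ext [566.3 347.4] [672.2 426.9]
```

```bash
cat >> h.py <<'E'
def go(x,y,z,yaw):
    "shares to reach TCP x,y,z with tool pointing down, tool-x heading yaw"
    s=readout.get_state(); T=rot(s["tcp_rot"]); c,k=np.cos(yaw),np.sin(yaw)
    G=np.array([[c,k,0],[k,-c,0],[0,0,-1]])
    d=T.T@(np.array([x,y,z])-s["tcp_pos"])/250; r=R.from_matrix(T.T@G).as_rotvec()/.5
    print("go",(x,y,z),"d",d.round(4),"r",r.round(4))
E
python3 -c "
from h import *
go(370,95,150,np.pi-.037)"
```

```text
go (370, 95, 150) d [-1.3007 -1.3949  0.3734] r [-0.0032 -0.0011 -0.5295]
```

>>> step_arm --series '[{"dx": -0.16, "dy": -0.17, "dz": 0.05}, {"dx": -0.33, "dy": -0.35, "dz": 0.1}, {"dx": -0.49, "dy": -0.52, "dz": 0.15}, {"dx": -0.65, "dy": -0.7, "dz": 0.19}, {"dx": -0.8, "dy": -0.85, "dz": 0.24}, {"dx": -0.95, "dy": -0.98, "dz": 0.28}, {"dx": -0.95, "dy": -0.98, "dz": 0.28}, {"dx": -0.95, "dy": -0.98, "dz": 0.28}]'

```text
schema error: expected keys dx, dy, dz, rx, ry, rz
```

```bash
python3 -c "
from h import *
go(370,95,150,np.pi-.037)"
```

```text
go (370, 95, 150) d [-1.3007 -1.3949  0.3734] r [-0.0032 -0.0011 -0.5295]
```

All six keys are needed.

>>> step_arm --series '[{"dx": -0.16, "dy": -0.17, "dz": 0.05, "rx": 0, "ry": 0, "rz": -0.2}, {"dx": -0.33, "dy": -0.35, "dz": 0.1, "rx": 0, "ry": 0, "rz": -0.4}, {"dx": -0.49, "dy": -0.52, "dz": 0.15, "rx": 0, "ry": 0, "rz": -0.53}, {"dx": -0.65, "dy": -0.7, "dz": 0.19, "rx": 0, "ry": 0, "rz": -0.53}, {"dx": -0.8, "dy": -0.85, "dz": 0.24, "rx": 0, "ry": 0, "rz": -0.53}, {"dx": -0.95, "dy": -0.98, "dz": 0.28, "rx": 0, "ry": 0, "rz": -0.53}, {"dx": -0.95, "dy": -0.98, "dz": 0.28, "rx": 0, "ry": 0, "rz": -0.53}, {"dx": -0.95, "dy": -0.98, "dz": 0.28, "rx": 0, "ry": 0, "rz": -0.53}]'

```text
time_s: 0.9
tcp_pos: [319.4, 215.9, 172.6]
tcp_rot: [-0.0, 0.022, 1.0, -0.001]
force: [-0.0, 1.3, -0.1]
width: 93.3
grasp_force: 0.0
```

```bash
python3 -c "
from h import *
go(370,95,150,np.pi-.037);go(370,95,35,np.pi-.037)"
```

```text
go (370, 95, 150) d [-0.224  -0.4738  0.0913] r [-0.0047 -0.0019 -0.0159]
go (370, 95, 35) d [-0.2245 -0.4728  0.5513] r [-0.0047 -0.0019 -0.0159]
```

>>> step_arm --series '[{"dx": -0.1, "dy": -0.2, "dz": 0.09, "rx": 0, "ry": 0, "rz": -0.015}, {"dx": -0.2, "dy": -0.35, "dz": 0.09, "rx": 0, "ry": 0, "rz": -0.015}, {"dx": -0.224, "dy": -0.473, "dz": 0.1, "rx": 0, "ry": 0, "rz": -0.015}, {"dx": -0.224, "dy": -0.473, "dz": 0.15, "rx": 0, "ry": 0, "rz": -0.015}, {"dx": -0.224, "dy": -0.473, "dz": 0.3, "rx": 0, "ry": 0, "rz": -0.015}, {"dx": -0.224, "dy": -0.473, "dz": 0.4, "rx": 0, "ry": 0, "rz": -0.015}, {"dx": -0.224, "dy": -0.473, "dz": 0.5, "rx": 0, "ry": 0, "rz": -0.015}, {"dx": -0.224, "dy": -0.473, "dz": 0.55, "rx": 0, "ry": 0, "rz": -0.015}, {"dx": -0.224, "dy": -0.473, "dz": 0.55, "rx": 0, "ry": 0, "rz": -0.015}]'

```text
time_s: 1.8
tcp_pos: [367.4, 101.1, 34.7]
tcp_rot: [-0.002, 0.014, 1.0, 0.0]
force: [-0.4, 0.6, -0.4]
width: 92.9
grasp_force: 0.0
```

```bash
python3 - <<'E'
from h import *
p,d=cams.get_image("side"); cv2.imwrite("pics/side1.png",p[:,:,::-1])
# target: book front face final flush at gallery x=-115; stop 4 short, finger half ~10
print(readout.get_state()["force"]); go(485,90.7,35,np.pi-.037)
E
```

```text
[-0.03255909 -1.86668942  0.23874144]
go (485, 90.7, 35) d [-0.4683 -0.0278  0.0012] r [ 0.0003 -0.0052  0.0165]
```

View pics/side1.png

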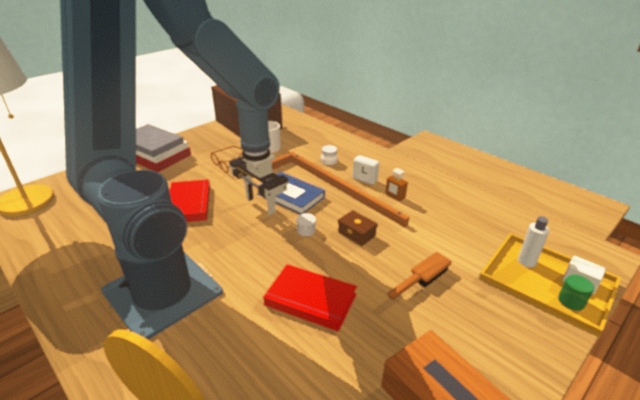

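The side view shows both fingertips low in front of the book at (255,195) and (270,210), clear of the tin at (306,225). Now I'll push towards the rail.

>>> step_arm --series '[{"dx": -0.08, "dy": 0, "dz": 0, "rx": 0, "ry": 0, "rz": 0.016}, {"dx": -0.12, "dy": 0, "dz": 0, "rx": 0, "ry": 0, "rz": 0.016}, {"dx": -0.15, "dy": 0, "dz": 0, "rx": 0, "ry": 0, "rz": 0.016}, {"dx": -0.18, "dy": 0, "dz": 0, "rx": 0, "ry": 0, "rz": 0.016}, {"dx": -0.21, "dy": 0, "dz": 0, "rx": 0, "ry": 0, "rz": 0.016}, {"dx": -0.24, "dy": 0, "dz": 0, "rx": 0, "ry": 0, "rz": 0.016}, {"dx": -0.27, "dy": 0, "dz": 0, "rx": 0, "ry": 0, "rz": 0.016}, {"dx": -0.3, "dy": 0, "dz": 0, "rx": 0, "ry": 0, "rz": 0.016}, {"dx": -0.33, "dy": 0, "dz": 0, "rx": 0, "ry": 0, "rz": 0.016}, {"dx": -0.36, "dy": 0, "dz": 0, "rx": 0, "ry": 0, "rz": 0.016}, {"dx": -0.385, "dy": 0, "dz": 0, "rx": 0, "ry": 0, "rz": 0.016}, {"dx": -0.41, "dy": 0, "dz": 0, "rx": 0, "ry": 0, "rz": 0.016}]'

```text
time_s: 3.05
tcp_pos: [471.7, 97.4, 36.1]
tcp_rot: [-0.0, 0.019, 1.0, -0.0]
force: [-2.6, 1.0, 1.8]
width: 92.7
grasp_force: 1.6
```

```bash
cat >> h.py <<'E'
def cloud():
    m=cams.camera_model("top"); p,D=cams.get_image("top"); v,u=np.mgrid[0:400,0:640]
    c=np.stack([(u-m["cx"])/m["fx"]*D,-(v-m["cy"])/m["fy"]*D,-D],-1)@rot(m["orientation"]).T+np.array(m["eye"])
    return p,c
def find():
    "book (blue) and box top rectangles; poses in gallery frame G0, yaw YG"
    p,c=cloud(); h=cv2.cvtColor(p,cv2.COLOR_RGB2HSV); z=c[...,2]
    inb=(c[...,0]>380)&(c[...,0]<640)&(c[...,1]<260)&(c[...,1]>-300)
    for n,k in (("book",(h[...,0]>95)&(h[...,0]<130)&(h[...,1]>90)&(z>18)&(z<36)),("box",(z>37)&(z<50)&(h[...,1]>60)&(h[...,2]<130)&((h[...,0]<20)|(h[...,0]>165)))):
        k=cv2.morphologyEx((k&inb).astype(np.uint8),cv2.MORPH_OPEN,np.ones((3,3)))
        q=c[k>0][:,:2].astype(np.float32)
        if len(q)<50: print(n,"few",len(q)); continue
        r=cv2.minAreaRect(q); a=np.radians(r[2]); a=(a+np.pi/4)%(np.pi/2)-np.pi/4
        d=np.array(r[0])-G0; g=np.array([[np.cos(YG),np.sin(YG)],[-np.sin(YG),np.cos(YG)]])@d
        print(n,len(q),"size",np.round(r[1],1),"world",np.round(r[0],1),"gal",g.round(1),"dyaw",round(a-YG,3))
    return p
G0=np.array([620.3,251.5]); YG=-.037
E
python3 - <<'E'
from h import *
p=find(); s=readout.get_state(); print(s["tcp_pos"],s["force"],s["tcp_rot"])
cv2.imwrite("pics/c2.png",cv2.resize(p[100:280,130:450,::-1],None,fx=2.5,fy=2.5,interpolation=cv2.INTER_CUBIC))
E
```

```text
book 599 size [94.8 83.3] world [550.6  41.4] gal [ -61.9 -212.6] dyaw 0.002
box 867 size [63.8 90. ] world [ 483.4 -174. ] gal [-121.1 -430.2] dyaw 0.059
[473.22354241  97.22984913  36.26892503] [-0.54015479  0.20750299 -1.17584724] [ 7.22496218e-04  1.87846011e-02  9.99823293e-01 -2.40861881e-06]
```

View pics/c2.png

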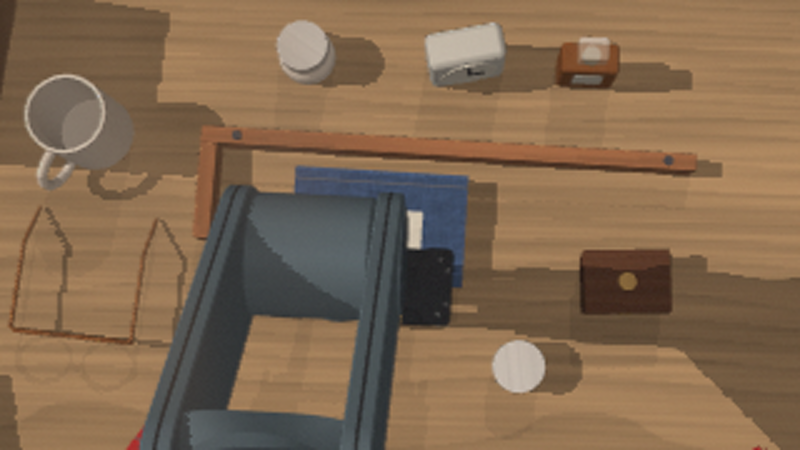

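The book is now square to the rail. Its spine edge at (382,170) is about 18 mm short of the rail at (382,150). I'll push 14 mm more, then back off and lift.

>>> step_arm --series '[{"dx": -0.02, "dy": 0, "dz": 0, "rx": 0, "ry": 0, "rz": 0}, {"dx": -0.04, "dy": 0, "dz": 0, "rx": 0, "ry": 0, "rz": 0}, {"dx": -0.055, "dy": 0, "dz": 0, "rx": 0, "ry": 0, "rz": 0}, {"dx": -0.055, "dy": 0, "dz": 0, "rx": 0, "ry": 0, "rz": 0}, {"dx": 0.02, "dy": 0, "dz": 0, "rx": 0, "ry": 0, "rz": 0}, {"dx": 0.08, "dy": 0, "dz": -0.05, "rx": 0, "ry": 0, "rz": 0}, {"dx": 0.08, "dy": 0, "dz": -0.25, "rx": 0, "ry": 0, "rz": 0}, {"dx": 0.08, "dy": 0, "dz": -0.4, "rx": 0, "ry": 0, "rz": 0}, {"dx": 0.08, "dy": 0, "dz": -0.4, "rx": 0, "ry": 0, "rz": 0}]' --grip 40

```text
time_s: 4.0
tcp_pos: [455.4, 98.3, 141.3]
tcp_rot: [0.006, 0.018, 1.0, 0.0]
force: [1.6, -0.5, -0.8]
width: 39.8
grasp_force: 0.0
```

```bash
python3 - <<'E'
from h import *
find(); s=readout.get_state(); print(s["joint_positions"],s["tcp_pos"],s["width"])
go(545,-35,130,np.pi/2-.037)
E
```

```text
book 822 size [107.6  93.7] world [555.2  48.4] gal [ -57.6 -205.3] dyaw 0.059
box 864 size [63.8 90.6] world [ 483.4 -174. ] gal [-121.1 -430.3] dyaw 0.058
[-2.78202381e-02  2.05187409e-01  1.88653732e+00  1.41781278e-04
  1.04236497e+00 -1.56166610e+00] [453.80491809  98.25654649 138.86319748] 40.36349935292196
go (545, -35, 130) d [-0.384  -0.5192  0.0382] r [0.0121 0.0115 3.1415]
```

>>> step_arm --series '[{"dx": -0.13, "dy": -0.17, "dz": 0.03, "rx": 0, "ry": 0, "rz": 0.29}, {"dx": -0.26, "dy": -0.34, "dz": 0.03, "rx": 0, "ry": 0, "rz": 0.58}, {"dx": -0.384, "dy": -0.52, "dz": 0.03, "rx": 0, "ry": 0, "rz": 0.8}, {"dx": -0.384, "dy": -0.52, "dz": 0.03, "rx": 0, "ry": 0, "rz": 1}, {"dx": -0.384, "dy": -0.52, "dz": 0.03, "rx": 0, "ry": 0, "rz": 1}]'

```text
time_s: 4.55
tcp_pos: [542.9, -37.2, 126.8]
tcp_rot: [-0.001, 0.267, 0.964, -0.0]
force: [-0.7, 0.7, -0.6]
width: 39.6
grasp_force: 0.0
```

>>> step_arm --series '[{"dx": 0, "dy": 0, "dz": 0, "rx": 0, "ry": 0, "rz": 0.3}, {"dx": 0, "dy": 0, "dz": 0, "rx": 0, "ry": 0, "rz": 0.6}, {"dx": 0, "dy": 0, "dz": 0, "rx": 0, "ry": 0, "rz": 0.9}, {"dx": 0, "dy": 0, "dz": 0, "rx": 0, "ry": 0, "rz": 1}]'

```text
time_s: 4.95
tcp_pos: [541.0, -33.7, 127.4]
tcp_rot: [-0.001, 0.496, 0.868, -0.0]
force: [-0.6, 0.2, -0.2]
width: 39.8
grasp_force: 0.0
```

>>> step_arm --series '[{"dx": 0, "dy": 0, "dz": 0, "rx": 0, "ry": 0, "rz": 0.3}, {"dx": 0, "dy": 0, "dz": 0, "rx": 0, "ry": 0, "rz": 0.6}, {"dx": 0, "dy": 0, "dz": 0, "rx": 0, "ry": 0, "rz": 0.9}, {"dx": 0, "dy": 0, "dz": 0, "rx": 0, "ry": 0, "rz": 1}, {"dx": 0, "dy": 0, "dz": 0, "rx": 0, "ry": 0, "rz": 1}]'

```text
time_s: 5.45
tcp_pos: [541.2, -33.7, 127.6]
tcp_rot: [-0.001, 0.694, 0.72, -0.0]
force: [-0.3, -0.6, -0.2]
width: 39.9
grasp_force: 0.0
```

```bash
python3 - <<'E'
from h import *
p=find(); s=readout.get_state(); print(s["joint_positions"],s["tcp_pos"],s["width"])
go(545,-35,35,np.pi/2-.037)
cv2.imwrite("pics/c3.png",cv2.resize(p[100:280,130:450,::-1],None,fx=2.5,fy=2.5,interpolation=cv2.INTER_CUBIC))
E
```

```text
book 509 size [49.5 91. ] world [538.4  25.2] gal [ -73.5 -229.2] dyaw -0.08
box 743 size [63.8 83. ] world [ 483.5 -177.3] gal [-120.9 -433.6] dyaw 0.061
[-2.68603552e-01  3.52132250e-01  1.70899881e+00  2.86728851e-04
  1.08246221e+00 -3.06695676e-01] [541.38694809 -34.00906829 127.78031429] 39.970047848291586
go (545, -35, 35) d [-0.0048  0.015   0.3711] r [-0.0037 -0.0016  0.1499]
```

View pics/c3.png

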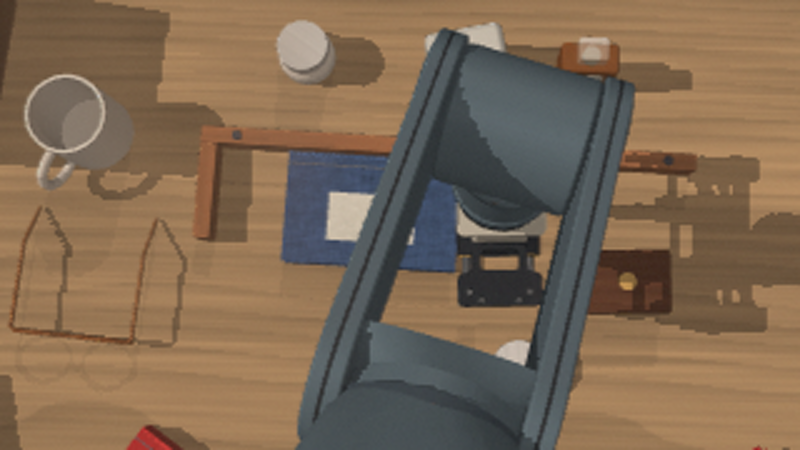

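The book now lies close to the rail, from about (287,155) to (455,270), and the gripper is over the gap to its right. I'll lower it and push left along the rail.

>>> step_arm --series '[{"dx": 0, "dy": 0.03, "dz": 0.12, "rx": 0, "ry": 0, "rz": 0.15}, {"dx": 0, "dy": 0.03, "dz": 0.25, "rx": 0, "ry": 0, "rz": 0.15}, {"dx": 0, "dy": 0.03, "dz": 0.37, "rx": 0, "ry": 0, "rz": 0.15}, {"dx": 0, "dy": 0.03, "dz": 0.37, "rx": 0, "ry": 0, "rz": 0.15}]'

```text
time_s: 5.9
tcp_pos: [546.2, -33.6, 32.2]
tcp_rot: [-0.004, 0.721, 0.693, -0.002]
force: [-0.5, 0.9, -0.8]
width: 40.1
grasp_force: 0.0
```

>>> step_arm --series '[{"dx": 0.04, "dy": 0, "dz": 0, "rx": 0, "ry": 0, "rz": 0}, {"dx": 0.07, "dy": 0, "dz": 0, "rx": 0, "ry": 0, "rz": 0}, {"dx": 0.1, "dy": 0, "dz": 0, "rx": 0, "ry": 0, "rz": 0}, {"dx": 0.13, "dy": 0, "dz": 0, "rx": 0, "ry": 0, "rz": 0}, {"dx": 0.16, "dy": 0, "dz": 0, "rx": 0, "ry": 0, "rz": 0}, {"dx": 0.19, "dy": 0, "dz": 0, "rx": 0, "ry": 0, "rz": 0}, {"dx": 0.22, "dy": 0, "dz": 0, "rx": 0, "ry": 0, "rz": 0}, {"dx": 0.25, "dy": 0, "dz": 0, "rx": 0, "ry": 0, "rz": 0}, {"dx": 0.28, "dy": 0, "dz": 0, "rx": 0, "ry": 0, "rz": 0}, {"dx": 0.31, "dy": 0, "dz": 0, "rx": 0, "ry": 0, "rz": 0}, {"dx": 0.34, "dy": 0, "dz": 0, "rx": 0, "ry": 0, "rz": 0}, {"dx": 0.36, "dy": 0, "dz": 0, "rx": 0, "ry": 0, "rz": 0}]'

```text
time_s: 7.1
tcp_pos: [553.7, 55.6, 36.0]
tcp_rot: [-0.0, 0.722, 0.692, -0.0]
force: [-0.3, -2.9, 1.7]
width: 39.7
grasp_force: 1.5
```

```bash
python3 - <<'E'
from h import *
p=find(); s=readout.get_state(); print(s["tcp_pos"],s["force"])
cv2.imwrite("pics/c4.png",cv2.resize(p[100:280,130:450,::-1],None,fx=2.5,fy=2.5,interpolation=cv2.INTER_CUBIC))
E
```

```text
book few 12
box 857 size [63.8 89.7] world [ 483.4 -173.8] gal [-121.1 -430.1] dyaw 0.06
[553.62495067  56.24150039  36.00218957] [ 0.65810399 -0.256977   -0.1356583 ]
```

View pics/c4.png

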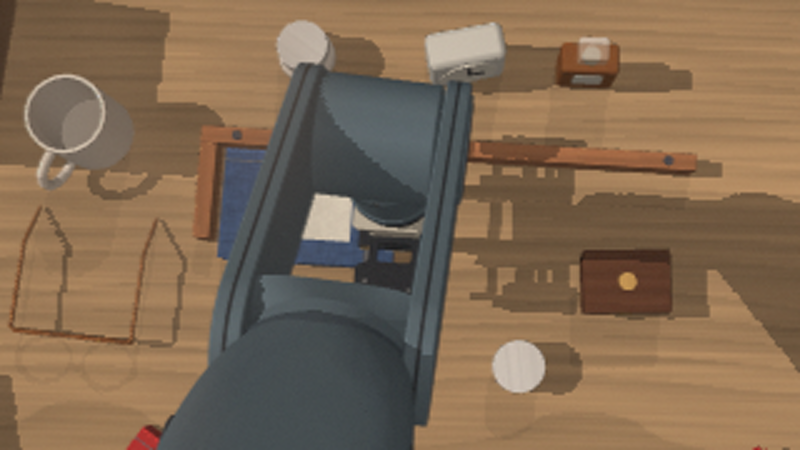

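The book's left end at (219,150) is about 10 mm short of the stop at (213,150). I'll push further in small steps and watch the force.

>>> step_arm --series '[{"dx": 0.01, "dy": 0, "dz": 0, "rx": 0, "ry": 0, "rz": 0}, {"dx": 0.02, "dy": 0, "dz": 0, "rx": 0, "ry": 0, "rz": 0}, {"dx": 0.03, "dy": 0, "dz": 0, "rx": 0, "ry": 0, "rz": 0}, {"dx": 0.036, "dy": 0, "dz": 0, "rx": 0, "ry": 0, "rz": 0}]'

```text
time_s: 7.55
tcp_pos: [553.9, 64.1, 35.9]
tcp_rot: [-0.0, 0.722, 0.692, -0.0]
force: [-0.1, -1.4, 0.2]
width: 40.2
grasp_force: 0.8
```

>>> step_arm --series '[{"dx": 0.008, "dy": 0, "dz": 0, "rx": 0, "ry": 0, "rz": 0}, {"dx": 0.008, "dy": 0, "dz": 0, "rx": 0, "ry": 0, "rz": 0}]'

```text
time_s: 7.75
tcp_pos: [554.4, 64.9, 36.0]
tcp_rot: [0.001, 0.721, 0.693, -0.001]
force: [0.2, -5.6, -1.0]
width: 40.0
grasp_force: 3.1
```

>>> step_arm --series '[{"dx": 0.008, "dy": 0, "dz": 0, "rx": 0, "ry": 0, "rz": 0}, {"dx": 0.008, "dy": 0, "dz": 0, "rx": 0, "ry": 0, "rz": 0}]'

```text
time_s: 7.95
tcp_pos: [554.7, 65.0, 36.1]
tcp_rot: [0.002, 0.721, 0.693, -0.001]
force: [0.4, -13.6, -0.6]
width: 40.5
grasp_force: 6.8
```

>>> step_arm --series '[{"dx": 0.006, "dy": 0, "dz": 0, "rx": 0, "ry": 0, "rz": 0}, {"dx": 0.006, "dy": 0, "dz": 0, "rx": 0, "ry": 0, "rz": 0}]'

```text
time_s: 8.15
tcp_pos: [554.8, 65.1, 36.1]
tcp_rot: [0.002, 0.721, 0.693, -0.002]
force: [-0.9, -19.3, -0.5]
width: 40.3
grasp_force: 9.6
```

The book is against the stop. I'll back off and go round to its front with the gripper closed, in the same orientation.

>>> step_arm --series '[{"dx": -0.05, "dy": 0, "dz": 0, "rx": 0, "ry": 0, "rz": 0}, {"dx": -0.1, "dy": 0, "dz": -0.05, "rx": 0, "ry": 0, "rz": 0}, {"dx": -0.1, "dy": 0, "dz": -0.25, "rx": 0, "ry": 0, "rz": 0}, {"dx": -0.1, "dy": -0.2, "dz": -0.25, "rx": 0, "ry": 0, "rz": 0}, {"dx": -0.1, "dy": -0.4, "dz": -0.25, "rx": 0, "ry": 0, "rz": 0}, {"dx": 0.1, "dy": -0.45, "dz": -0.25, "rx": 0, "ry": 0, "rz": 0}, {"dx": 0.3, "dy": -0.45, "dz": -0.25, "rx": 0, "ry": 0, "rz": 0}, {"dx": 0.37, "dy": -0.45, "dz": -0.25, "rx": 0, "ry": 0, "rz": 0}, {"dx": 0.37, "dy": -0.45, "dz": -0.25, "rx": 0, "ry": 0, "rz": 0}]' --grip 0

```text
time_s: 9.05
tcp_pos: [445.8, 168.7, 99.7]
tcp_rot: [0.0, 0.721, 0.693, 0.001]
force: [0.6, -0.6, -0.3]
width: 0.5
grasp_force: 0.0
```

```bash
python3 - <<'E'
from h import *
p=find(); s=readout.get_state(); print(s["tcp_pos"],s["width"],s["force"])
go(455,162,35,np.pi/2-.037)
E
```

```text
book 138 size [81.6 18.6] world [554.3  83. ] gal [ -59.8 -170.8] dyaw 0.076
box 855 size [63.9 89.9] world [ 483.5 -173.8] gal [-121. -430.] dyaw 0.058
[445.80633792 167.33735794  99.4139059 ] 0.29236186628406197 [-0.26421357 -0.28134838  0.87689049]
go (455, 162, 35) d [-0.02    0.0373  0.2577] r [ 0.0018 -0.001  -0.0035]
```

>>> step_arm --series '[{"dx": -0.02, "dy": 0.04, "dz": 0.15, "rx": 0, "ry": 0, "rz": 0}, {"dx": -0.02, "dy": 0.04, "dz": 0.26, "rx": 0, "ry": 0, "rz": 0}, {"dx": -0.02, "dy": 0.08, "dz": 0.26, "rx": 0, "ry": 0, "rz": 0}, {"dx": -0.02, "dy": 0.12, "dz": 0.26, "rx": 0, "ry": 0, "rz": 0}, {"dx": -0.02, "dy": 0.14, "dz": 0.26, "rx": 0, "ry": 0, "rz": 0}, {"dx": -0.02, "dy": 0.15, "dz": 0.26, "rx": 0, "ry": 0, "rz": 0}]'

```text
time_s: 9.7
tcp_pos: [484.2, 159.5, 35.0]
tcp_rot: [0.0, 0.722, 0.692, 0.0]
force: [-4.9, -0.7, 4.3]
width: 0.4
grasp_force: 2.4
```

>>> step_arm --series '[{"dx": 0, "dy": 0.008, "dz": 0, "rx": 0, "ry": 0, "rz": 0}, {"dx": 0, "dy": 0.012, "dz": 0, "rx": 0, "ry": 0, "rz": 0}]'

```text
time_s: 9.9
tcp_pos: [485.3, 159.7, 34.2]
tcp_rot: [-0.0, 0.722, 0.692, -0.001]
force: [-5.3, -1.2, 4.2]
width: 0.3
grasp_force: 2.7
```

>>> step_arm --series '[{"dx": 0, "dy": 0.008, "dz": 0, "rx": 0, "ry": 0, "rz": 0}, {"dx": 0, "dy": 0.012, "dz": 0, "rx": 0, "ry": 0, "rz": 0}]'

```text
time_s: 10.1
tcp_pos: [486.9, 159.7, 34.0]
tcp_rot: [-0.001, 0.721, 0.692, -0.001]
force: [-10.2, 0.0, 8.0]
width: 0.4
grasp_force: 5.1
```

>>> step_arm --series '[{"dx": 0, "dy": 0.008, "dz": 0, "rx": 0, "ry": 0, "rz": 0}, {"dx": 0, "dy": 0.008, "dz": 0, "rx": 0, "ry": 0, "rz": 0}]'

```text
time_s: 10.3
tcp_pos: [487.0, 159.7, 33.8]
tcp_rot: [-0.003, 0.721, 0.693, -0.003]
force: [-12.3, -1.0, 12.3]
width: 0.7
grasp_force: 6.7
```

>>> step_arm --series '[{"dx": 0, "dy": 0.008, "dz": 0, "rx": 0, "ry": 0, "rz": 0}, {"dx": 0, "dy": 0.008, "dz": 0, "rx": 0, "ry": 0, "rz": 0}]'

```text
time_s: 10.5
tcp_pos: [487.1, 159.7, 33.7]
tcp_rot: [-0.004, 0.721, 0.693, -0.004]
force: [-17.3, -0.4, 16.0]
width: -0.0
grasp_force: 9.3
```

Firm against the rail. I'll back off, lift, and move to the front of the trinket box.

>>> step_arm --series '[{"dx": 0, "dy": -0.06, "dz": 0, "rx": 0, "ry": 0, "rz": 0}, {"dx": 0, "dy": -0.15, "dz": -0.1, "rx": 0, "ry": 0, "rz": 0}, {"dx": 0, "dy": -0.25, "dz": -0.28, "rx": 0, "ry": 0, "rz": 0}, {"dx": -0.2, "dy": -0.3, "dz": -0.3, "rx": 0, "ry": 0, "rz": 0}, {"dx": -0.4, "dy": -0.3, "dz": -0.3, "rx": 0, "ry": 0, "rz": 0}, {"dx": -0.6, "dy": -0.3, "dz": -0.3, "rx": 0, "ry": 0, "rz": 0}, {"dx": -0.8, "dy": -0.3, "dz": -0.3, "rx": 0, "ry": 0, "rz": 0}, {"dx": -1, "dy": -0.3, "dz": -0.3, "rx": 0, "ry": 0, "rz": 0}, {"dx": -1, "dy": -0.3, "dz": -0.3, "rx": 0, "ry": 0, "rz": 0}]'

```text
time_s: 11.4
tcp_pos: [409.3, -93.4, 109.8]
tcp_rot: [0.003, 0.724, 0.69, 0.0]
force: [-0.4, 0.4, 0.4]
width: 0.5
grasp_force: 0.0
```

```bash
python3 - <<'E'
from h import *
p=find(); s=readout.get_state(); print(s["tcp_pos"],s["width"],s["force"])
go(408,-172,100,np.pi/2-.037)
cv2.imwrite("pics/c5.png",cv2.resize(p[100:280,130:450,::-1],None,fx=2.5,fy=2.5,interpolation=cv2.INTER_CUBIC))
E
```

```text
book 88 size [95.3 18.3] world [566.5  79.4] gal [ -47.4 -174. ] dyaw 0.104
box 398 size [58.6 59.6] world [ 486.5 -188.8] gal [-117.4 -445. ] dyaw 0.042
[408.73760221 -90.79512939 109.45899824] 0.9648817376683577 [-0.4155985   0.36655473 -0.64237094]
go (408, -172, 100) d [-0.3245  0.0124  0.0384] r [ 0.0061  0.0035 -0.0211]
```

View pics/c5.png

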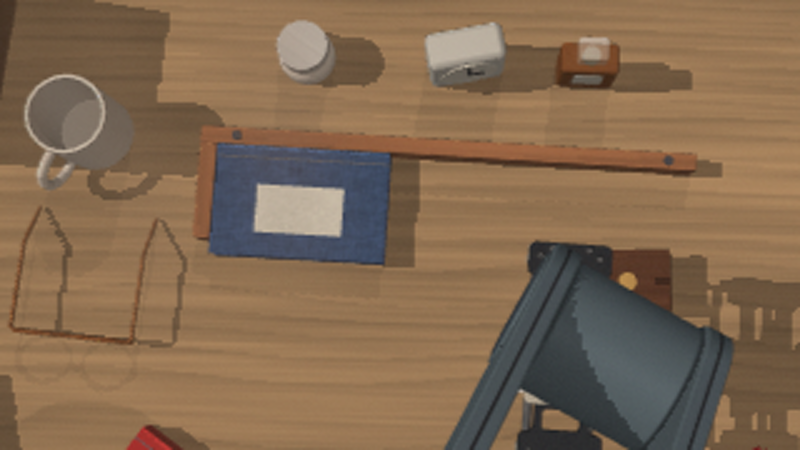

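The book is home: its left end meets the stop at (213,200) and its spine lies along the rail, from (215,145) to (390,153). Next is the box.

>>> step_arm --series '[{"dx": -0.16, "dy": 0, "dz": 0, "rx": 0, "ry": 0, "rz": -0.02}, {"dx": -0.32, "dy": 0.01, "dz": 0, "rx": 0, "ry": 0, "rz": -0.02}, {"dx": -0.32, "dy": 0.01, "dz": 0.02, "rx": 0, "ry": 0, "rz": -0.02}, {"dx": -0.32, "dy": 0.01, "dz": 0.15, "rx": 0, "ry": 0, "rz": -0.02}, {"dx": -0.32, "dy": 0.01, "dz": 0.29, "rx": 0, "ry": 0, "rz": -0.02}, {"dx": -0.32, "dy": 0.01, "dz": 0.29, "rx": 0, "ry": 0, "rz": -0.02}]'

```text
time_s: 12.05
tcp_pos: [404.5, -163.5, 33.1]
tcp_rot: [-0.004, 0.718, 0.696, -0.0]
force: [-0.2, -0.1, 1.0]
width: 0.5
grasp_force: 0.0
```

```bash
python3 - <<'E'
from h import *
s=readout.get_state(); print(s["tcp_pos"],s["force"])
go(518,-174,36,np.pi/2-.037)
E
```

```text
[ 404.50099254 -163.5131683    33.10653525] [-0.24383879 -0.081989    0.98423374]
go (518, -174, 36) d [-0.0282  0.455  -0.0147] r [-0.0131 -0.0101  0.0138]
```

>>> step_arm --series '[{"dx": -0.02, "dy": 0.05, "dz": -0.01, "rx": 0, "ry": 0, "rz": 0.014}, {"dx": -0.02, "dy": 0.1, "dz": -0.01, "rx": 0, "ry": 0, "rz": 0.014}, {"dx": -0.02, "dy": 0.14, "dz": -0.01, "rx": 0, "ry": 0, "rz": 0.014}, {"dx": -0.02, "dy": 0.18, "dz": -0.01, "rx": 0, "ry": 0, "rz": 0.014}, {"dx": -0.02, "dy": 0.22, "dz": -0.01, "rx": 0, "ry": 0, "rz": 0.014}, {"dx": -0.02, "dy": 0.26, "dz": -0.01, "rx": 0, "ry": 0, "rz": 0.014}, {"dx": -0.02, "dy": 0.29, "dz": -0.01, "rx": 0, "ry": 0, "rz": 0.014}, {"dx": -0.02, "dy": 0.32, "dz": -0.01, "rx": 0, "ry": 0, "rz": 0.014}, {"dx": -0.02, "dy": 0.35, "dz": -0.01, "rx": 0, "ry": 0, "rz": 0.014}, {"dx": -0.02, "dy": 0.38, "dz": -0.01, "rx": 0, "ry": 0, "rz": 0.014}, {"dx": -0.02, "dy": 0.41, "dz": -0.01, "rx": 0, "ry": 0, "rz": 0.014}, {"dx": -0.02, "dy": 0.43, "dz": -0.01, "rx": 0, "ry": 0, "rz": 0.014}]'

```text
time_s: 13.25
tcp_pos: [514.8, -175.6, 38.7]
tcp_rot: [-0.0, 0.721, 0.693, -0.0]
force: [-4.7, -0.4, 5.1]
width: 0.6
grasp_force: 2.8
```

```bash
python3 - <<'E'
from h import *
p=find(); s=readout.get_state(); print(s["tcp_pos"],s["force"])
cv2.imwrite("pics/c6.png",cv2.resize(p[100:280,130:450,::-1],None,fx=2.5,fy=2.5,interpolation=cv2.INTER_CUBIC))
E
```

```text
book 94 size [94.5 13.4] world [566.  81.] gal [ -47.9 -172.4] dyaw 0.063
box 171 size [22.  62.5] world [ 565.4 -145.2] gal [ -40.2 -398.5] dyaw -0.035
[ 515.56104093 -175.80263138   38.72951327] [-0.53401533  0.69348246  0.5160181 ]
```

View pics/c6.png

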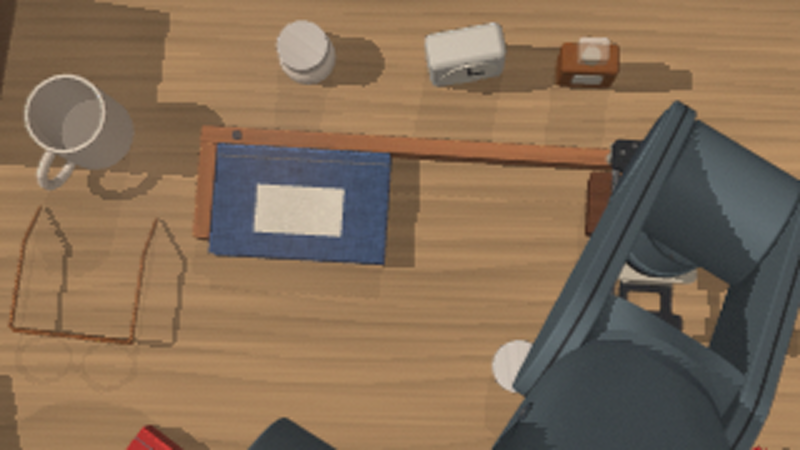

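The box sits square near the rail, its left end at (588,205). I'll go round to its right end with the fingers low.

>>> step_arm --series '[{"dx": 0, "dy": -0.08, "dz": 0.01, "rx": 0, "ry": 0, "rz": 0}, {"dx": 0, "dy": -0.14, "dz": 0.01, "rx": 0, "ry": 0, "rz": 0}, {"dx": -0.15, "dy": -0.14, "dz": 0.01, "rx": 0, "ry": 0, "rz": 0}, {"dx": -0.3, "dy": -0.14, "dz": 0.01, "rx": 0, "ry": 0, "rz": 0}, {"dx": -0.35, "dy": -0.14, "dz": 0.01, "rx": 0, "ry": 0, "rz": 0}, {"dx": -0.35, "dy": -0.14, "dz": 0.01, "rx": 0, "ry": 0, "rz": 0}, {"dx": -0.35, "dy": 0.05, "dz": 0.01, "rx": 0, "ry": 0, "rz": 0}, {"dx": -0.35, "dy": 0.2, "dz": 0.01, "rx": 0, "ry": 0, "rz": 0}, {"dx": -0.35, "dy": 0.2, "dz": 0.01, "rx": 0, "ry": 0, "rz": 0}]'

```text
time_s: 14.2
tcp_pos: [565.4, -263.9, 36.4]
tcp_rot: [0.002, 0.72, 0.694, 0.001]
force: [-0.3, -1.1, 0.1]
width: 0.3
grasp_force: 0.0
```

```bash
python3 - <<'E'
from h import *
p=find(); s=readout.get_state(); print(s["tcp_pos"],s["force"])
go(570,-60,36,np.pi/2-.037)
E
```

```text
book 65 size [16.4 95. ] world [566.   83.5] gal [ -48.1 -169.9] dyaw 0.033
box 826 size [90.  65.3] world [ 564.3 -179.1] gal [ -40.1 -432.4] dyaw -0.0
[ 562.69163082 -263.22860457   35.7797153 ] [ 0.19865125  0.19742046 -0.37495096]
go (570, -60, 36) d [ 8.134e-01  0.000e+00 -7.000e-04] r [ 0.0016 -0.0005  0.0021]
```

>>> step_arm --series '[{"dx": 0.05, "dy": 0, "dz": 0, "rx": 0, "ry": 0, "rz": 0}, {"dx": 0.1, "dy": 0, "dz": 0, "rx": 0, "ry": 0, "rz": 0}, {"dx": 0.13, "dy": 0, "dz": 0, "rx": 0, "ry": 0, "rz": 0}, {"dx": 0.16, "dy": 0, "dz": 0, "rx": 0, "ry": 0, "rz": 0}, {"dx": 0.19, "dy": 0, "dz": 0, "rx": 0, "ry": 0, "rz": 0}, {"dx": 0.22, "dy": 0, "dz": 0, "rx": 0, "ry": 0, "rz": 0}, {"dx": 0.25, "dy": 0, "dz": 0, "rx": 0, "ry": 0, "rz": 0}, {"dx": 0.28, "dy": 0, "dz": 0, "rx": 0, "ry": 0, "rz": 0}, {"dx": 0.31, "dy": 0, "dz": 0, "rx": 0, "ry": 0, "rz": 0}, {"dx": 0.34, "dy": 0, "dz": 0, "rx": 0, "ry": 0, "rz": 0}, {"dx": 0.37, "dy": 0, "dz": 0, "rx": 0, "ry": 0, "rz": 0}, {"dx": 0.4, "dy": 0, "dz": 0, "rx": 0, "ry": 0, "rz": 0}]'

```text
time_s: 15.45
tcp_pos: [564.9, -164.7, 36.3]
tcp_rot: [0.0, 0.721, 0.693, 0.0]
force: [0.1, -3.3, 1.1]
width: 0.6
grasp_force: 1.4
```

```bash
python3 - <<'E'
from h import *
p=find(); s=readout.get_state(); print(s["tcp_pos"],s["force"])
go(572,-27,36,np.pi/2-.037)
E
```

```text
book 91 size [10.7 95. ] world [550.2  80.1] gal [ -63.7 -173.9] dyaw 0.029
box 403 size [54.  64.6] world [569.4 -92.8] gal [ -38.1 -345.9] dyaw -0.004
[ 564.7264526  -163.33674294   36.21810423] [-0.57686417 -0.01373197  0.12724424]
go (572, -27, 36) d [0.5461 0.0083 0.0012] r [-0.0001 -0.0014 -0.0022]
```

>>> step_arm --series '[{"dx": 0.03, "dy": 0, "dz": 0, "rx": 0, "ry": 0, "rz": 0}, {"dx": 0.07, "dy": 0, "dz": 0, "rx": 0, "ry": 0, "rz": 0}, {"dx": 0.11, "dy": 0, "dz": 0, "rx": 0, "ry": 0, "rz": 0}, {"dx": 0.15, "dy": 0, "dz": 0, "rx": 0, "ry": 0, "rz": 0}, {"dx": 0.19, "dy": 0, "dz": 0, "rx": 0, "ry": 0, "rz": 0}, {"dx": 0.23, "dy": 0, "dz": 0, "rx": 0, "ry": 0, "rz": 0}, {"dx": 0.27, "dy": 0, "dz": 0, "rx": 0, "ry": 0, "rz": 0}, {"dx": 0.31, "dy": 0, "dz": 0, "rx": 0, "ry": 0, "rz": 0}, {"dx": 0.35, "dy": 0, "dz": 0, "rx": 0, "ry": 0, "rz": 0}, {"dx": 0.39, "dy": 0, "dz": 0, "rx": 0, "ry": 0, "rz": 0}, {"dx": 0.43, "dy": 0, "dz": 0, "rx": 0, "ry": 0, "rz": 0}, {"dx": 0.46, "dy": 0, "dz": 0, "rx": 0, "ry": 0, "rz": 0}]'

```text
time_s: 16.7
tcp_pos: [569.2, -49.3, 36.2]
tcp_rot: [0.0, 0.72, 0.694, -0.0]
force: [0.9, -4.1, 3.4]
width: 0.6
grasp_force: 2.2
```

>>> step_arm --series '[{"dx": 0.02, "dy": 0, "dz": 0, "rx": 0, "ry": 0, "rz": 0}, {"dx": 0.04, "dy": 0, "dz": 0, "rx": 0, "ry": 0, "rz": 0}, {"dx": 0.06, "dy": 0, "dz": 0, "rx": 0, "ry": 0, "rz": 0}, {"dx": 0.07, "dy": 0, "dz": 0, "rx": 0, "ry": 0, "rz": 0}, {"dx": 0.075, "dy": 0, "dz": 0, "rx": 0, "ry": 0, "rz": 0}]'

```text
time_s: 17.2
tcp_pos: [569.9, -31.3, 36.2]
tcp_rot: [0.0, 0.721, 0.693, -0.0]
force: [0.2, -4.1, 2.9]
width: 0.1
grasp_force: 2.0
```

```bash
python3 - <<'E'
from h import *
p=find(); s=readout.get_state(); print(s["tcp_pos"],s["force"])
cv2.imwrite("pics/c7.png",cv2.resize(p[100:280,130:450,::-1],None,fx=2.5,fy=2.5,interpolation=cv2.INTER_CUBIC))
E
```

```text
book few 36
box 235 size [57.4 43.6] world [569.8  23.3] gal [ -42.  -229.9] dyaw 0.045
[569.83346285 -31.18270475  36.14622753] [ 0.13128471 -2.82555408  3.06843171]
```

>>> step_arm --series '[{"dx": 0.01, "dy": 0, "dz": 0, "rx": 0, "ry": 0, "rz": 0}, {"dx": 0.02, "dy": 0, "dz": 0, "rx": 0, "ry": 0, "rz": 0}]'

```text
time_s: 17.45
tcp_pos: [570.0, -26.5, 36.1]
tcp_rot: [0.0, 0.721, 0.693, -0.0]
force: [-0.6, -3.3, 3.1]
width: 0.9
grasp_force: 2.0
```

>>> step_arm --series '[{"dx": 0.008, "dy": 0, "dz": 0, "rx": 0, "ry": 0, "rz": 0}, {"dx": 0.008, "dy": 0, "dz": 0, "rx": 0, "ry": 0, "rz": 0}]'

```text
time_s: 17.65
tcp_pos: [570.2, -25.7, 36.2]
tcp_rot: [0.001, 0.72, 0.694, -0.001]
force: [-0.1, -9.2, 1.8]
width: 0.3
grasp_force: 4.9
```

>>> step_arm --series '[{"dx": 0.008, "dy": 0, "dz": 0, "rx": 0, "ry": 0, "rz": 0}, {"dx": 0.008, "dy": 0, "dz": 0, "rx": 0, "ry": 0, "rz": 0}]'

```text
time_s: 17.85
tcp_pos: [570.3, -25.6, 36.2]
tcp_rot: [0.002, 0.72, 0.694, -0.002]
force: [-1.8, -16.9, 2.1]
width: 0.5
grasp_force: 8.7
```

The box touches the book. I'll go round to its front for the last push onto the rail.

>>> step_arm --series '[{"dx": -0.06, "dy": 0, "dz": 0, "rx": 0, "ry": 0, "rz": 0}, {"dx": -0.12, "dy": 0, "dz": 0, "rx": 0, "ry": 0, "rz": 0}, {"dx": -0.12, "dy": -0.18, "dz": 0, "rx": 0, "ry": 0, "rz": 0}, {"dx": -0.12, "dy": -0.34, "dz": 0, "rx": 0, "ry": 0, "rz": 0}, {"dx": -0.12, "dy": -0.34, "dz": 0, "rx": 0, "ry": 0, "rz": 0}, {"dx": 0.05, "dy": -0.34, "dz": 0, "rx": 0, "ry": 0, "rz": 0}, {"dx": 0.2, "dy": -0.34, "dz": 0, "rx": 0, "ry": 0, "rz": 0}, {"dx": 0.22, "dy": -0.34, "dz": 0, "rx": 0, "ry": 0, "rz": 0}, {"dx": 0.22, "dy": -0.34, "dz": 0, "rx": 0, "ry": 0, "rz": 0}]'

```text
time_s: 18.75
tcp_pos: [487.5, 36.7, 36.0]
tcp_rot: [-0.0, 0.72, 0.694, 0.0]
force: [0.2, -1.5, -0.1]
width: 0.6
grasp_force: 0.0
```

```bash
python3 - <<'E'
from h import *
p=find(); s=readout.get_state(); print(s["tcp_pos"],s["force"])
go(525,28,36,np.pi/2-.037)
E
```

```text
book few 15
box 112 size [78.4 24.1] world [594.1  22.9] gal [ -17.7 -229.4] dyaw -0.008
[487.68626632  35.79734128  36.05511887] [-0.58022624 -0.72825138  0.13338403]
go (525, 28, 36) d [-0.0256  0.1503  0.0002] r [ 0.0002 -0.     -0.0003]
```

>>> step_arm --series '[{"dx": -0.025, "dy": 0.05, "dz": 0, "rx": 0, "ry": 0, "rz": 0}, {"dx": -0.025, "dy": 0.1, "dz": 0, "rx": 0, "ry": 0, "rz": 0}, {"dx": -0.025, "dy": 0.13, "dz": 0, "rx": 0, "ry": 0, "rz": 0}, {"dx": -0.025, "dy": 0.15, "dz": 0, "rx": 0, "ry": 0, "rz": 0}, {"dx": -0.025, "dy": 0.16, "dz": 0, "rx": 0, "ry": 0, "rz": 0}]'

```text
time_s: 19.3
tcp_pos: [525.7, 27.0, 35.8]
tcp_rot: [-0.001, 0.721, 0.693, -0.002]
force: [-9.3, -2.3, 7.7]
width: 0.8
grasp_force: 4.7
```

>>> step_arm --series '[{"dx": 0, "dy": 0.008, "dz": 0, "rx": 0, "ry": 0, "rz": 0}, {"dx": 0, "dy": 0.012, "dz": 0, "rx": 0, "ry": 0, "rz": 0}]'

```text
time_s: 19.5
tcp_pos: [527.2, 27.1, 35.7]
tcp_rot: [-0.002, 0.721, 0.693, -0.002]
force: [-8.7, -3.3, 6.8]
width: 0.6
grasp_force: 4.5
```

>>> step_arm --series '[{"dx": 0, "dy": 0.008, "dz": 0, "rx": 0, "ry": 0, "rz": 0}, {"dx": 0, "dy": 0.008, "dz": 0, "rx": 0, "ry": 0, "rz": 0}]'

```text
time_s: 19.7
tcp_pos: [529.7, 27.0, 35.7]
tcp_rot: [-0.002, 0.721, 0.693, -0.002]
force: [-7.2, -3.3, 3.7]
width: 0.5
grasp_force: 3.4
```

>>> step_arm --series '[{"dx": 0, "dy": 0.008, "dz": 0, "rx": 0, "ry": 0, "rz": 0}, {"dx": 0, "dy": 0.012, "dz": 0, "rx": 0, "ry": 0, "rz": 0}]'

```text
time_s: 19.9
tcp_pos: [531.0, 27.0, 35.6]
tcp_rot: [-0.003, 0.72, 0.693, -0.003]
force: [-12.7, -4.8, 11.5]
width: 0.3
grasp_force: 7.1
```

>>> step_arm --series '[{"dx": 0, "dy": 0.008, "dz": 0, "rx": 0, "ry": 0, "rz": 0}, {"dx": 0, "dy": 0.008, "dz": 0, "rx": 0, "ry": 0, "rz": 0}]'

```text
time_s: 20.1
tcp_pos: [531.1, 27.0, 35.6]
tcp_rot: [-0.004, 0.72, 0.694, -0.005]
force: [-17.7, -4.9, 14.7]
width: 1.0
grasp_force: 9.0
```

Against the rail. I'll back off, lift, move clear, and check.

>>> step_arm --series '[{"dx": 0, "dy": -0.06, "dz": 0, "rx": 0, "ry": 0, "rz": 0}, {"dx": 0, "dy": -0.15, "dz": 0, "rx": 0, "ry": 0, "rz": 0}, {"dx": 0, "dy": -0.25, "dz": -0.15, "rx": 0, "ry": 0, "rz": 0}, {"dx": 0, "dy": -0.3, "dz": -0.35, "rx": 0, "ry": 0, "rz": 0}, {"dx": -0.2, "dy": -0.45, "dz": -0.45, "rx": 0, "ry": 0, "rz": 0}, {"dx": -0.4, "dy": -0.5, "dz": -0.45, "rx": 0, "ry": 0, "rz": 0}, {"dx": -0.6, "dy": -0.5, "dz": -0.45, "rx": 0, "ry": 0, "rz": 0}, {"dx": -0.8, "dy": -0.5, "dz": -0.45, "rx": 0, "ry": 0, "rz": 0}, {"dx": -0.9, "dy": -0.5, "dz": -0.45, "rx": 0, "ry": 0, "rz": 0}, {"dx": -0.9, "dy": -0.5, "dz": -0.45, "rx": 0, "ry": 0, "rz": 0}]'

```text
time_s: 21.1
tcp_pos: [403.7, -197.9, 149.2]
tcp_rot: [0.002, 0.723, 0.691, -0.0]
force: [0.9, 0.3, -0.1]
width: 0.4
grasp_force: 0.0
```

```bash
python3 - <<'E'
from h import *
p=find(); s=readout.get_state(); print(s["tcp_pos"],s["force"])
cv2.imwrite("pics/c8.png",cv2.resize(p[130:230,190:350,::-1],None,fx=5,fy=5,interpolation=cv2.INTER_CUBIC))
E
```

```text
book few 45
box 834 size [89.8 65.5] world [579.5  27.9] gal [ -32.5 -225. ] dyaw -0.001
[ 403.24442559 -194.98342973  148.68180997] [-0.16027011  0.49275629  0.04106552]
```

View pics/c8.png

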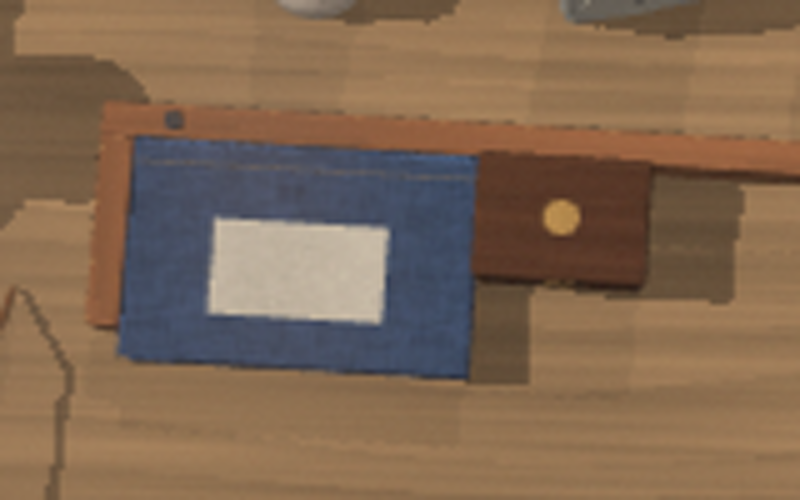

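The book sits snug in the corner at (132,137). The box touches its end at (473,215) and lies flush on the rail, measured at (-32.5, -225) mm in the gallery frame and square. Handing in.

```bash
python3 -c "
from workcell import arm
print(arm.sign_off())"
```

```text
the job is handed in; nothing more can be done
None
```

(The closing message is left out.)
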